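Spice jars home in the sloped rack

TASK

Put the spices away. Lay the spice jar from the white chopping board in the empty lane of the sloped rack, base first with its cap up the slope, and slide it down under the steel rail until its base rests against the back stop; slide the jar that was left halfway down its lane fully home against the stop too. Leave the jar that is already home, and the onions on the board, as they are.

Things in the scene. Friction and masses are not known exactly. Their poses are not given: they have to be found in the camera images.
- rack: Fixed wooden spice rack, 186 mm wide. Its floor slopes down by 0.28 rad (16 degrees), to the robot's right, to a back stop 36 mm high. Origin: floor surface, mid-width, foot of the stop, 28 mm above the worktop. x points down the slope along the lanes (stop face x = 0, open high edge x = -181 mm), y across them, z out of the floor. Friction holds a jar anywhere on it: jars must be pushed.
- empty_lane (a point): Foot of the back stop in the empty lane, at y = -56 mm of the rack, axes as the rack. Lanes are 42 mm wide, centred at y = +56, 0, -56 mm, up to x = -181 mm. Ribs between them are 14 mm wide, 10 mm high; the side strips (inner faces y = +-84 mm) are as high. A jar lying here has its axis 20 to 21 mm above the floor and its z axis along -x.
- halfway_lane (a point): Foot of the back stop in the lane with the halfway jar, at y = +56 mm of the rack (the lane farthest from the robot), axes as the rack.
- rail (a point): Middle of the steel retaining rail, 10 mm thick, that crosses all lanes at x = -40 mm of the rack, its axis 58.5 mm above the floor (underside 53 mm: a lying jar passes under it with 10 mm to spare). The rounded ears at both sides that carry it are 74 mm high, x = -25 to -55 mm.
- jar_loose: Glass spice jar, white and black screw cap, 85 mm long, 70 to 130 g. Origin: centre of its flat base; z runs from base to cap (glass 40 mm across at z = 3 to 47 mm, cap 43 mm across at 64 to 85 mm). Lies on the 10 mm white board, axis about 30 mm above the worktop, cap roughly to the robot's left (+y, within 0.9 rad).
- jar_halfway: Glass spice jar, white and black screw cap, 85 mm long, 70 to 130 g. Origin: centre of its flat base; z runs from base to cap (glass 40 mm across at z = 3 to 47 mm, cap 43 mm across at 64 to 85 mm). Lies in the rack, its base 35 to 65 mm short of the stop, its cap up the slope, clear of the rail.
- jar_home: Same kind of jar, origin and axes. Already home in the middle lane, y = 0 of the rack; its cap end is 85 mm up the slope. Leave it.
- onion_half: Half a red onion, 68 x 89 x 41 mm, on the left part of the white board. Origin: centre of its underside. Leave it.
- onion_wedge: Onion wedge, 66 x 57 x 32 mm, on the left part of the white board. Origin: centre of its underside. Leave it.

How it is judged:
At the end, for the whole second after the job is handed in: Both jars lie at rest in their lanes (the loose jar in the lane that was empty, the halfway jar in its own), caps up the slope, bases within 6 mm of the back stop, along the lane within 0.12 rad; released (x of jar_loose in the frame of rack between -0.006 and 0.004 m and y of jar_loose in the frame of rack between -0.07 and -0.042 m and z of jar_loose in the frame of rack between 0.012 and 0.03 m and angle between the z axis of each of jar_loose, jar_halfway and the x axis of rack, either way round below 0.12 rad and linear speed of each of jar_loose, jar_halfway below 0.02 m/s and x of jar_halfway in the frame of rack between -0.006 and 0.004 m and y of jar_halfway in the frame of rack between 0.042 and 0.07 m and z of jar_halfway in the frame of rack between 0.012 and 0.03 m); the robot touches nothing.
It fails at once if a jar that was already home is shifted by more than 12 mm (distance of jar_home from where it was at the start of the episode above 0.012 m).
It fails at once if an onion piece on the board is pushed more than 30 mm (distance of any of onion_half, onion_wedge from where it was at the start of the episode above 0.03 m).
It also fails if it takes over 51 s, if anything falls off the work surface, if the arm or the gripper's body presses on something with over 40 N, if the wrist force passes 120 N, or if a joint passes its speed limit or range.

ROBOT

A 6-joint arm with a two-finger parallel gripper is mounted at the origin on a cart in front of the work surface, level with it; the furniture and walls round the work are solid. World frame = base frame: x ahead of the robot, y to its left, z up, the work surface at z = 0. Lengths are in m, angles in rad, forces in N, time in s.
With the tool pointing down it reaches from about 0.425 to 1.125 m from the base axis. Payload 14.9 kg.
Tool frame: the origin (TCP) lies between the finger pads; the fingertips stand 8 mm ahead of it and the grasp point (between the pads) lies 11 mm behind it (arm.nose_length is the distance from the TCP to the fingertips, in m); z points along the fingers, y is the line along which they close (so a half turn about z gives the same grasp; the last joint's range is limited). The gripper opens to 91 mm and grips with 3 to 60 N. Pads are 32 mm wide; open, the fingers measure 118 mm over their backs; the gripper's body (76 mm by 178 mm) begins 60 mm behind the grasp point.
Start: joints at [1.316, 0.379, 1.734, -0, 1.028, -0.033], TCP at [0.154, 0.683, 0.222] pointing down, gripper open.
Joint ranges: [-2.77, 2.77], [-0.74, 2.19], [0, 2.66], [-1.06, 4.2], [0.31, 2.87], [-3.08, 3.08]. Speed limits (rad/s): [1.89, 1.89, 2.39, 3.14, 3.14, 3.14].

INTERFACE

Orientations are given as a unit quaternion [x, y, z, w].
In Python, from rig import arm gives the robot as it stands.
- The arm moves only by the shell command python3 drive.py 'ROWS' [OPENING]. ROWS is a JSON list of rows, 1 to 5 of them, each of 6 numbers: dx, dy, dz in m, then a rotation vector rx, ry, rz in rad; each row is the pose to reach, as a shift and turn from the pose commanded when the command began, along the tool's axes at that moment; what a row does not reach only later rows make up. A row lasts 1/10 s, in which the tool goes at most 0.05 m and 0.15 rad, less where a joint would pass 70% of its speed; a pose out of reach is approached as far as the arm can. OPENING is the finger opening in m, set as the command begins (- or left out keeps the last). The fingers move at their own pace and stop on an object; the grip force is fixed at half the most. Time passes only in rows, so rows that do not move let the fingers close. It prints the time, the measured TCP pose, the force, the opening and the grip force at its end.
- arm.get_state(): the state, without advancing time (a new reading comes with each control period).
- arm.snapshot(name): name is "scene" or "top" or "wrist"; returns (picture, depth): 480x640x3 uint8, red, green, blue; 480x640 float32, m along the optical axis (not along the pixel's ray), 0 where there is no reading.
- arm.calibration(name): a dict with "fx", "fy", "cx", "cy" (pixels), "camera_from_world" (4x4, takes a point from world to camera coordinates). Camera axes: x right, y up, looking along -z (the intrinsics and any distortion apply to the point x, -y, -z); pixel columns grow to the right and rows downward; lengths in m; the calibration is good to about 2 mm. The wrist camera is an equidistant fisheye: a pixel r from the principal point sees the ray r / f radians off the axis. A picture is of the moment at which its call begins: read the wrist's pose just before it. calibration takes no time and is no camera call; for the wrist camera it gives the pose at the moment of the call.
- arm.job_done(): hands the job in; it is judged then, once.
The state is a dict: "t": time; "joints": joint angles; "qd": joint speeds; "joint_efforts": joint torques, N m; "eef_pos": TCP position; "ee_rot": TCP orientation; "contact_force": force on the tool from outside, world axes, zero at the start; "wrist_torque": the same for the moment, N m; "width": finger opening in m; "grasp_force": force on a finger pad.
Only numpy, scipy, OpenCV 4.12 (cv2) and the standard library are available. Lean on these libraries where they do the work, as an engineer would, in place of code of your own. Each camera call takes 0.05 s, during which the arm holds its last target. There are 200 camera calls.

## Working session

There is one attempt and no reset: what is moved stays moved. The work goes in short steps, Python scripts to look and compute and a shell command to move; the robot and the scene stay as the last step left them, time stands still between calls to the robot, and variables do not carry over. Pictures are saved under pics/ and viewed, at most 10 in all, crops included, and the job is handed in when it is done.

```bash
ls; mkdir -p pics
python3 - <<'E'
from rig import arm
import cv2,numpy as np
for n in("scene","top"):
    p,d=arm.snapshot(n);cv2.imwrite(f"pics/{n}0.png",p[...,::-1]);np.save(f"pics/{n}0.npy",d)
    c=arm.calibration(n);print(n,{k:(np.round(v,4).tolist()) for k,v in c.items()})
print(arm.get_state())
E
```

```text
drive.py
pics
rig.py
scene {'fx': 597.0688, 'fy': 597.0688, 'cx': 321.2585, 'cy': 229.3504, 'camera_from_world': [[0.619, -0.7852, 0.0183, -0.2602], [0.5129, 0.4218, 0.7476, -0.3037], [-0.5948, -0.4534, 0.6638, -1.3821], [0.0, 0.0, 0.0, 1.0]]}
top {'fx': 497.523, 'fy': 497.523, 'cx': 317.7305, 'cy': 240.6721, 'camera_from_world': [[0.0078, -0.9998, 0.0198, -0.0184], [0.9858, 0.011, 0.1677, -0.4707], [-0.1679, 0.0182, 0.9856, -1.1323], [0.0, 0.0, 0.0, 1.0]]}
{'t': 0.1, 'joints': array([ 1.31570043e+00,  3.79342074e-01,  1.73474635e+00,  4.62637511e-05,
        1.02849918e+00, -3.32931912e-02]), 'qd': array([-0.00137464,  0.00079606, -0.00018587,  0.00162297, -0.00138701,
       -0.00109542]), 'joint_efforts': array([-1.09783057e-03, -7.65038466e+01, -4.35295379e+01,  6.52354443e-02,
        3.98558902e-02,  2.44776163e-05]), 'eef_pos': array([0.15389157, 0.68250399, 0.2213518 ]), 'ee_rot': array([ 1.10686024e-01,  9.93855299e-01, -4.89464801e-04, -9.10862238e-05]), 'contact_force': array([ 0.80885557,  0.04577924, -1.32240491]), 'wrist_torque': array([-0.01069145,  0.00581602, -0.00093185]), 'grasp_force': 0.0, 'width': 0.09115101834044045}
```

View pics/top0.png

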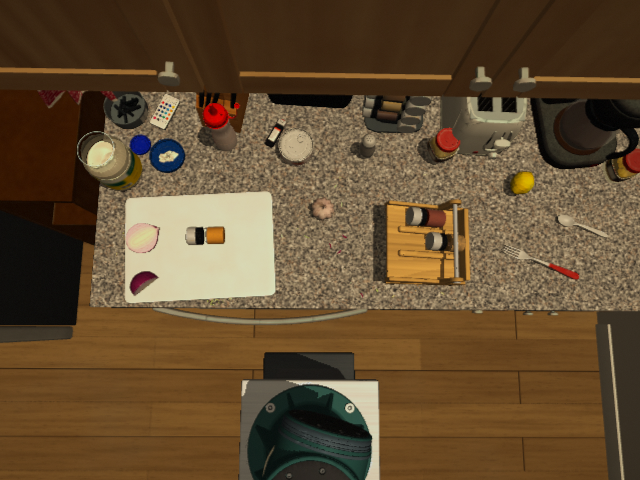

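View pics/scene0.png

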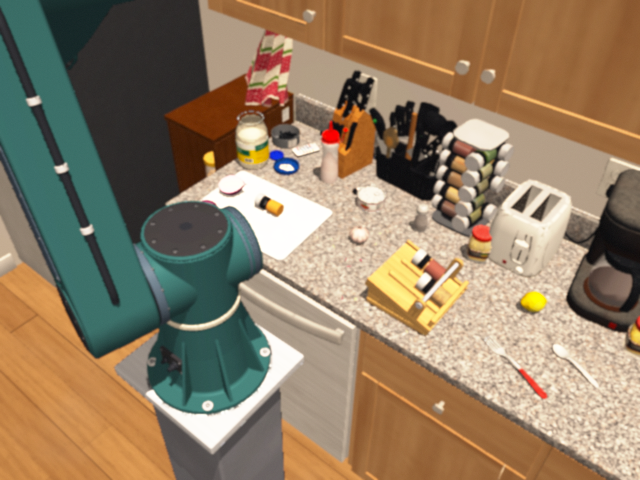

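The top view shows the loose jar at about (187–224, 235), with its cap to the left. The rack is at (387–469, 203–285), the halfway jar at about (408–445, 217) and the home jar at about (425–465, 241). The scene view agrees. I'll enlarge both areas next.

```bash
cat > h.py <<'E'
import numpy as np
from rig import arm
def pix(n,u,v,z):
    """world point on plane z seen at pixel (top/scene)"""
    c=arm.calibration(n);M=np.linalg.inv(c["camera_from_world"])
    r=M[:3,:3]@np.array([(u-c["cx"])/c["fx"],-(v-c["cy"])/c["fy"],-1]);o=M[:3,3]
    return o+r*(z-o[2])/r[2]
def dep(n,u,v,d):
    c=arm.calibration(n);M=np.linalg.inv(c["camera_from_world"])
    z=d[int(round(v)),int(round(u))]
    return (M@np.array([(u-c["cx"])/c["fx"]*z,-(v-c["cy"])/c["fy"]*z,-z,1]))[:3]
E
python3 - <<'E'
import cv2
i=cv2.imread("pics/top0.png")
a=cv2.resize(i[190:300,375:480],None,fx=5,fy=5,interpolation=cv2.INTER_CUBIC)
b=cv2.resize(i[215:255,180:235],None,fx=5,fy=5,interpolation=cv2.INTER_CUBIC)
import numpy as np
o=np.zeros((550,800,3),np.uint8);o[:,:525]=a;o[:200,525:800]=b
cv2.imwrite("pics/crop.png",o)
E
```

```text
(no output)
```

View pics/crop.png

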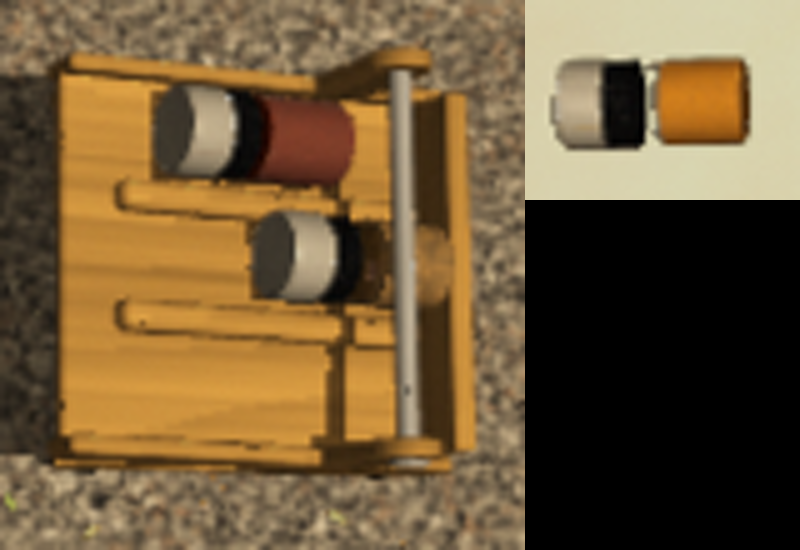

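The crop (5x) shows the rail running from about (401,72) to (407,440), ribs starting at u≈118, the open edge at u≈60, and the halfway jar's cap end at about (175,130). The loose jar is almost parallel to the image row, with its cap end at u≈555 and base at u≈750. Next I'll fit the poses.

```bash
cat >> h.py <<'E'
def rackpose(p):
    x,y,a=p; s=.28
    X=np.array([np.sin(a)*np.cos(s),-np.cos(a)*np.cos(s),-np.sin(s)])
    Y=np.array([np.cos(a),np.sin(a),0]);Z=np.cross(X,Y)
    T=np.eye(4);T[:3,:3]=np.c_[X,Y,Z];T[:3,3]=[x,y,.028];return T
def proj(n,P):
    c=arm.calibration(n);q=c["camera_from_world"]@np.r_[P,1]
    return np.array([c["cx"]+c["fx"]*q[0]/-q[2],c["cy"]-c["fy"]*q[1]/-q[2]])
E
python3 - <<'E'
from h import *
from scipy.optimize import least_squares
# rack pts (mm), crop px ; weight u,v
pts=[((-40,84,63.5),(401,70),1,0),((-40,-84,63.5),(407,438),1,0),((-181,60,0),(60,100),1,0),((-181,-56,0),(60,400),1,0),
((-120,28,10),(160,190),0,1),((-120,-28,10),(160,313),0,1),((-70,28,10),(270,202),0,1),((-70,-28,10),(270,325),0,1),((-100,84,10),(200,83),0,1),((-100,-84,10),(200,443),0,1)]
def f(p):
    T=rackpose(p);r=[]
    for P,(u,v),a,b in pts:
        q=proj("top",(T@np.r_[np.array(P)/1e3,1])[:3])-[375+u/5,190+v/5]
        r+= [q[0]] if a else [q[1]]
    return r
s=least_squares(f,[.5,-.3,0]);print(s.x,np.round(s.fun,2))
T=rackpose(s.x);np.save("rack.npy",T);Ti=np.linalg.inv(T)
d=np.load("pics/top0.npy")
for u,v in [(70,120),(90,250),(90,370),(200,380),(300,380),(300,420),(155,115),(205,110),(205,130),(205,150),(310,130),(310,145),(310,160),(320,230),(320,250),(403,250),(460,250),(460,400)]:
    w=dep("top",375+u/5,190+v/5,d);print((u,v),np.round(w*1e3),"rack",np.round((Ti@np.r_[w,1])[:3]*1e3,1))
print("loose")
for u,v in [(580,100),(625,100),(670,100),(700,100),(735,100),(540,180),(700,180)]:
    print(u,v,np.round(dep("top",180+(u-525)/5,215+v/5,d)*1e3,1))
for u,v in [(556,103),(602,60),(602,148),(643,62),(643,148),(660,60),(660,140),(745,60),(745,142),(749,100)]:
    print(u,v,np.round(pix("top",180+(u-525)/5,215+v/5,.030)*1e3,1))
E
```

```text
[ 0.46490736 -0.34471524 -0.02349262] [ 0.36  0.32 -0.14 -0.55  0.96  0.33  0.39 -0.52 -0.37 -0.79]
(70, 120) [ 529. -177.   78.] rack [-176.1   59.8    1. ]
(90, 250) [ 469. -187.   70.] rack [-163.5    0.7   -3.4]
(90, 370) [ 413. -185.   74.] rack [-165.   -55.5    0.6]
(200, 380) [ 411. -239.   56.] rack [-108.   -56.1   -1.8]
(300, 380) [ 413. -288.   48.] rack [-59.  -53.5   3.5]
(300, 420) [ 394. -287.   46.] rack [-58.4 -72.1   2.2]
(155, 115) [ 533. -218.   73.] rack [-136.2   64.7    7.8]
(205, 110) [ 529. -235.  102.] rack [-127.7   61.1   40.1]
(205, 130) [ 519. -234.  102.] rack [-127.6   51.9   39.9]
(205, 150) [ 511. -236.   95.] rack [-124.6   44.    34.3]
(310, 130) [ 524. -287.   84.] rack [-72.8  57.5  37.8]
(310, 145) [ 516. -286.   86.] rack [-73.7  50.1  39.2]
(310, 160) [ 510. -286.   84.] rack [-72.4  43.6  37. ]
(320, 230) [ 477. -290.   83.] rack [-68.1  11.2  37.8]
(320, 250) [ 468. -290.   84.] rack [-68.4   1.9  38.2]
(403, 250) [ 465. -322.  103.] rack [-42.5  -0.2  65.3]
(460, 250) [ 473. -361.   61.] rack [ 6.3  8.2 36.4]
(460, 400) [ 403. -358.   60.] rack [  5.5 -61.9  35.2]
loose
580 100 [479.3 281.4  49.9]
625 100 [479.5 260.5  50.1]
670 100 [479.8 239.7  49.9]
700 100 [480.  225.9  49.5]
735 100 [481.  210.4  44.8]
540 180 [447.  307.6  11.8]
700 180 [448.3 231.9   8.9]
556 103 [481.3 297.4  30. ]
602 60 [502.3 276.8  30. ]
602 148 [459.9 274.7  30. ]
643 62 [501.5 257.3  30. ]
643 148 [460.2 255.4  30. ]
660 60 [502.6 249.3  30. ]
660 140 [464.1 247.6  30. ]
745 60 [503.1 209.1  30. ]
745 142 [463.6 207.5  30. ]
749 100 [483.8 206.4  30. ]
```

```bash
cat >> h.py <<'E'
from scipy.spatial.transform import Rotation as Ro
def delta(P,R):
    s=arm.get_state();R0=Ro.from_quat(s["ee_rot"])
    print("t",round(s["t"],2),"shift",np.round(R0.inv().apply(np.array(P)-s["eef_pos"]),4),"rot",np.round((R0.inv()*Ro.from_matrix(R)).as_rotvec(),3))
def Rtool(xaxis,z):  # tool x (approx), tool z
    z=np.array(z)/np.linalg.norm(z);x=np.array(xaxis)-np.dot(xaxis,z)*z;x/=np.linalg.norm(x)
    return np.c_[x,np.cross(z,x),z]
RG=Rtool([-.025,1,0],[0,0,-1])
T=np.load("rack.npy") 
RK=Rtool(-T[:3,0],-T[:3,2])   # tool on the rack, x up the slope
def rk(x,y,z): return (T@np.array([x/1e3,y/1e3,z/1e3,1]))[:3]
E
python3 -c "
from h import *
delta([.482,.237,.13],RG)"
```

```text
t 0.1 shift [-0.4181 -0.3623  0.0917] rot [-1.000e-03  1.000e-03  1.324e+00]
```

```bash
python3 drive.py '[[-0.035,-0.03,0,0,0,0.11],[-0.07,-0.06,0,0,0,0.22],[-0.105,-0.09,0,0,0,0.33],[-0.14,-0.12,0,0,0,0.44],[-0.175,-0.15,0,0,0,0.55]]'; python3 -c "
from h import *
delta([.482,.237,.13],RG)"
```

```text
t: 0.6
eef_pos: [0.2923, 0.4963, 0.2217]
ee_rot: [0.378, 0.926, -0.0, -0.0]
contact_force: [1.1, 0.4, -0.1]
width: 0.0913
grasp_force: 0.0
t 0.6 shift [-0.317  -0.0522  0.0918] rot [-0.    0.    0.77]
```

```bash
python3 drive.py '[[-0.045,-0.007,0.01,0,0,0.15],[-0.09,-0.015,0.02,0,0,0.3],[-0.135,-0.022,0.03,0,0,0.45],[-0.18,-0.03,0.04,0,0,0.6],[-0.22,-0.037,0.05,0,0,0.75]]'; python3 drive.py '[[0,0,0,0,0,0]]';  python3 -c "
from h import *
delta([.482,.237,.13],RG)"
```

```text
t: 1.1
eef_pos: [0.4243, 0.3162, 0.1715]
ee_rot: [0.692, 0.722, -0.0, 0.0]
contact_force: [0.7, 1.2, 0.2]
width: 0.0913
grasp_force: 0.0
t: 1.2
eef_pos: [0.4248, 0.3147, 0.1706]
ee_rot: [0.693, 0.721, -0.001, -0.0]
contact_force: [-0.3, 1.5, -0.2]
width: 0.0916
grasp_force: 0.0
t 1.2 shift [-0.0799  0.0541  0.0406] rot [-0.002  0.001  0.015]
```

```bash
python3 drive.py '[[-0.04,0.027,0.02,0,0,0.015],[-0.08,0.054,0.04,0,0,0.015],[-0.08,0.054,0.04,0,0,0.015],[-0.08,0.054,0.04,0,0,0.015]]';  python3 - <<'E'
from h import *
import cv2
delta([.482,.237,.032],RG)
c=arm.calibration("wrist");p,d=arm.snapshot("wrist");cv2.imwrite("pics/w1.png",p[...,::-1])
def wp(P):
    q=c["camera_from_world"]@np.r_[P,1];v=np.array([q[0],-q[1],-q[2]]);r=np.hypot(v[0],v[1]);t=np.arctan2(r,v[2])
    return [round(c["cx"]+c["fx"]*t*v[0]/r),round(c["cy"]+c["fy"]*t*v[1]/r)]
for P in [(.4835,.2085,.03),(.481,.294,.03),(.4825,.237,.05)]: print(wp(P))
E
```

```text
t: 1.6
eef_pos: [0.4814, 0.2404, 0.1314]
ee_rot: [0.695, 0.719, -0.001, -0.0]
contact_force: [0.6, 0.3, -0.2]
width: 0.0917
grasp_force: 0.0
t 1.6 shift [-0.0034  0.0006  0.0994] rot [-0.001  0.     0.008]
[324, 284]
[324, 170]
[324, 256]
```

View pics/w1.png

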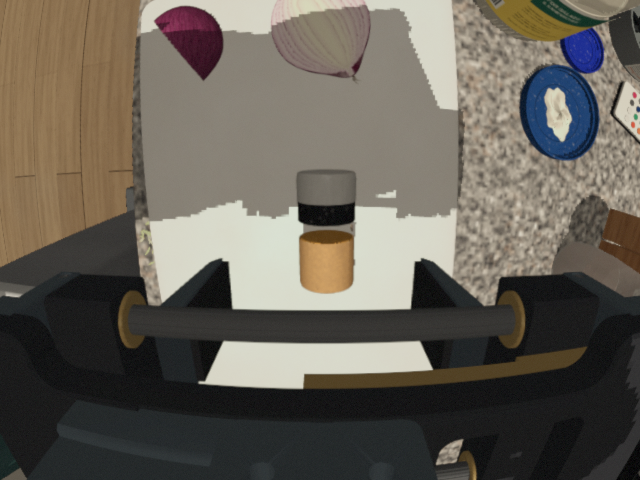

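The wrist view has the jar centred between the fingers at column 326. The cap end is at row 170 and the base edge at row 291, matching my prediction of (324, 170–284). I'll descend and grip.

```bash
python3 drive.py '[[-0.003,0.0006,0.04,0,0,0.008],[-0.003,0.0006,0.075,0,0,0.008],[-0.003,0.0006,0.0985,0,0,0.008],[-0.003,0.0006,0.0985,0,0,0.008]]'; python3 drive.py '[[0,0,0,0,0,0],[0,0,0,0,0,0],[0,0,0,0,0,0],[0,0,0,0,0,0],[0,0,0,0,0,0]]' 0.03;python3 drive.py '[[0,0,0,0,0,0],[0,0,0,0,0,0]]'; python3 -c "
from h import *
s=arm.get_state();print(s['grasp_force'],s['width'])
delta(rk(-135,-56,90),RK)"
```

```text
t: 2.05
eef_pos: [0.4799, 0.2385, 0.0315]
ee_rot: [0.697, 0.717, -0.002, -0.001]
contact_force: [0.4, 0.1, 0.0]
width: 0.0908
grasp_force: 0.0
t: 2.55
eef_pos: [0.4825, 0.238, 0.0341]
ee_rot: [0.698, 0.716, 0.0, 0.0]
contact_force: [0.4, -0.1, 0.5]
width: 0.0543
grasp_force: 0.0
t: 2.75
eef_pos: [0.4822, 0.2378, 0.0335]
ee_rot: [0.698, 0.716, 0.0, 0.0]
contact_force: [0.9, 0.3, 0.5]
width: 0.0396
grasp_force: 30.0
29.981782890390605 0.03963719638977399
t 2.75 shift [-0.4744 -0.0831 -0.1183] rot [-0.007  0.28   0.049]
```

Gripped, with the width at 39.6 mm as expected. Next: lift, carry and tilt.

```bash
python3 drive.py '[[0,0,-0.03,0,0,0],[0,0,-0.07,0,0,0],[-0.02,0,-0.11,0,0,0],[-0.06,-0.01,-0.12,0,0,0],[-0.1,-0.02,-0.12,0,0.02,0]]'; python3 drive.py '[[-0.045,-0.007,0,0,0.03,0],[-0.09,-0.015,0,0,0.06,0],[-0.135,-0.022,0,0,0.09,0],[-0.18,-0.03,0,0,0.12,0],[-0.22,-0.037,0,0,0.14,0]]'; python3 drive.py '[[0,0,0,0,0,0]]'; python3 -c "
from h import *
delta(rk(-115,-56,75),RK)"
```

```text
t: 3.25
eef_pos: [0.4656, 0.137, 0.1555]
ee_rot: [0.697, 0.717, 0.009, -0.006]
contact_force: [-0.1, -0.6, -1.9]
width: 0.0398
grasp_force: 30.0
t: 3.75
eef_pos: [0.4328, -0.0855, 0.1492]
ee_rot: [0.696, 0.714, 0.056, -0.057]
contact_force: [0.1, 0.3, -2.1]
width: 0.0397
grasp_force: 30.0
t: 3.85
eef_pos: [0.4329, -0.0874, 0.149]
ee_rot: [0.697, 0.712, 0.056, -0.057]
contact_force: [0.2, 0.3, -1.0]
width: 0.0395
grasp_force: 30.0
t 3.85 shift [-0.1663 -0.0254 -0.0095] rot [-0.009  0.12   0.043]
```

```bash
python3 drive.py '[[-0.04,-0.007,-0.005,0,0.04,0.01],[-0.08,-0.015,-0.01,0,0.08,0.02],[-0.12,-0.02,-0.01,-0.005,0.1,0.03],[-0.166,-0.025,-0.0095,-0.009,0.12,0.043]]'; python3 drive.py '[[0,0,0,0,0,0],[0,0,0,0,0,0]]'
python3 - <<'E'
from h import *
import cv2
delta(rk(-115,-56,25),RK)
s=arm.get_state();print("rack",(np.linalg.inv(T)@np.r_[s["eef_pos"],1])*1e3)
c=arm.calibration("wrist");p,d=arm.snapshot("wrist");q,e=arm.snapshot("top")
o=np.zeros((480,800,3),np.uint8);o[:360,:480]=cv2.resize(p,(480,360));o[:,480:]=cv2.resize(q[180:300,395-10:475-10+0],(320,480))
cv2.imwrite("pics/w2.png",o[...,::-1])
E
```

```text
t: 4.25
eef_pos: [0.4125, -0.2504, 0.1319]
ee_rot: [0.706, 0.694, 0.1, -0.098]
contact_force: [0.6, 0.1, -0.6]
width: 0.0395
grasp_force: 30.0
t: 4.45
eef_pos: [0.4125, -0.2497, 0.1315]
ee_rot: [0.707, 0.693, 0.099, -0.098]
contact_force: [-0.8, 0.9, -0.5]
width: 0.0397
grasp_force: 30.0
t 4.45 shift [-0.0038 -0.0013  0.0485] rot [-0.003 -0.001  0.003]
rack [-118.74636471  -54.61352761   73.54434489 1000.        ]
```

View pics/w2.png

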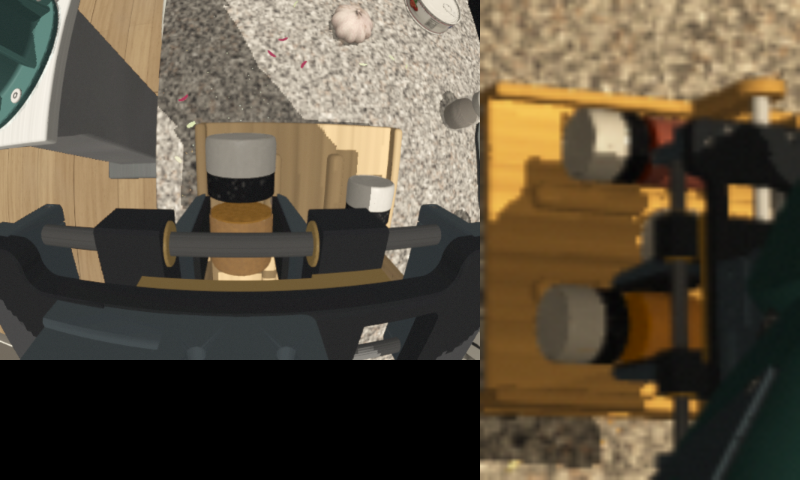

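The wrist view shows the jar gripped squarely above the empty lane, with its cap at (240,165) and the home jar's cap clear to the right at (370,190). The top view agrees. Lowering now.

```bash
python3 drive.py '[[-0.002,-0.001,0.02,-0.003,0,0.003],[-0.004,-0.0013,0.035,-0.003,0,0.003],[-0.004,-0.0013,0.043,-0.003,0,0.003],[-0.004,-0.0013,0.047,-0.003,0,0.003],[-0.004,-0.0013,0.047,-0.003,0,0.003]]';python3 drive.py '[[0,0,0,0,0,0],[0,0,0,0,0,0]]'; python3 -c "
from h import *
delta(rk(-115,-56,24),RK)"
```

```text
t: 5.05
eef_pos: [0.4116, -0.2398, 0.0854]
ee_rot: [0.707, 0.693, 0.1, -0.098]
contact_force: [0.3, 0.1, -1.3]
width: 0.0397
grasp_force: 30.0
t: 5.25
eef_pos: [0.4119, -0.2406, 0.0862]
ee_rot: [0.708, 0.693, 0.1, -0.097]
contact_force: [0.3, -0.2, -0.3]
width: 0.0393
grasp_force: 30.0
t 5.25 shift [ 0.0001 -0.0006  0.0035] rot [0.001 0.001 0.002]
```

```bash
python3 drive.py '[[0,0,0.002,0,0,0],[0,0,0.002,0,0,0]]';python3 drive.py '[[0,0,0.0015,0,0,0],[0,0,0.0015,0,0,0]]'
```

```text
t: 5.45
eef_pos: [0.4116, -0.2398, 0.0838]
ee_rot: [0.708, 0.693, 0.1, -0.097]
contact_force: [-0.6, -0.2, -1.1]
width: 0.0395
grasp_force: 30.0
t: 5.65
eef_pos: [0.4118, -0.2397, 0.0831]
ee_rot: [0.707, 0.693, 0.1, -0.097]
contact_force: [-6.1, -0.6, 14.7]
width: 0.0396
grasp_force: 30.0
```

Contact with the floor at about 15 N, so I'll release and back out.

```bash
python3 drive.py '[[0,0,-0.001,0,0,0],[0,0,-0.001,0,0,0],[0,0,-0.001,0,0,0],[0,0,-0.001,0,0,0]]' 0.06; python3 drive.py '[[0,0,-0.015,0,0,0],[0,0,-0.04,0,0,0],[0,0,-0.07,0,0,0],[0.04,0,-0.08,0,0,0],[0.08,0,-0.08,0,0,0]]'; python3 drive.py '[[0,0,0,0,0,0],[0,0,0,0,0,0]]' 0.0
python3 - <<'E'
from h import *
import cv2
delta(rk(-200,-56,19),RK)
q,e=arm.snapshot("top");np.save("pics/top1.npy",e)
cv2.imwrite("pics/t3.png",cv2.resize(q[190:300,375:480],None,fx=5,fy=5,interpolation=cv2.INTER_CUBIC)[...,::-1])
E
```

```text
t: 6.05
eef_pos: [0.4116, -0.2395, 0.0832]
ee_rot: [0.708, 0.693, 0.1, -0.097]
contact_force: [-0.2, 0.1, 0.7]
width: 0.0598
grasp_force: 0.0
t: 6.55
eef_pos: [0.4135, -0.1855, 0.1849]
ee_rot: [0.708, 0.692, 0.101, -0.096]
contact_force: [0.8, -0.2, 0.8]
width: 0.0599
grasp_force: 0.0
t: 6.75
eef_pos: [0.413, -0.1848, 0.1834]
ee_rot: [0.707, 0.693, 0.1, -0.096]
contact_force: [-0.6, 0.2, -0.3]
width: 0.047
grasp_force: 0.0
t 6.75 shift [ 0.0047 -0.0005  0.0865] rot [0.002 0.001 0.004]
```

View pics/t3.png

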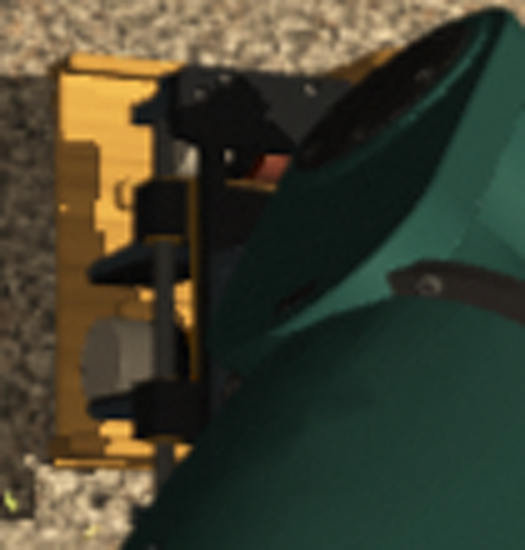

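The jar sits in the empty lane, with its cap end at (85,360) in the crop, rack x≈-170. The arm hides the rest. I'll close the fingers, lower them behind the cap and push.

```bash
python3 drive.py '[[-0.004,0,0,0,0,0],[-0.008,0,0,0,0,0],[-0.008,0,0.01,0,0,0],[-0.008,0,0.02,0,0,0],[-0.008,0,0.03,0,0,0]]'
python3 - <<'E'
from h import *
delta(rk(-204,-56,19),RK)
E
```

```text
t: 7.3
eef_pos: [0.4123, -0.1839, 0.1499]
ee_rot: [0.708, 0.692, 0.1, -0.098]
contact_force: [0.3, -0.1, -1.0]
width: 0.0028
grasp_force: 0.0
t 7.3 shift [0.0169 0.0003 0.0541] rot [ 0.    -0.001  0.002]
```

```bash
python3 drive.py '[[0.017,0,0,0,0,0],[0.017,0,0.02,0,0,0],[0.017,0,0.04,0,0,0],[0.017,0,0.054,0,0,0],[0.017,0,0.054,0,0,0]]'; python3 drive.py '[[-0.02,0,0,0,0,0],[-0.04,0,0,0,0,0],[-0.055,0,0,0,0,0],[-0.07,0,0,0,0,0],[-0.07,0,0,0,0,0]]'
python3 - <<'E'
from h import *
delta(rk(-101,-56,19),RK)
E
```

```text
t: 7.8
eef_pos: [0.4125, -0.1513, 0.103]
ee_rot: [0.707, 0.693, 0.1, -0.099]
contact_force: [-0.1, 0.1, -0.3]
width: 0.0002
grasp_force: 0.0
t: 8.3
eef_pos: [0.4123, -0.2215, 0.0847]
ee_rot: [0.708, 0.692, 0.1, -0.097]
contact_force: [-0.2, -0.0, 0.1]
width: 0.0001
grasp_force: 0.0
t 8.3 shift [-0.0318 -0.0005  0.0018] rot [0.002 0.    0.001]
```

```bash
python3 drive.py '[[-0.008,0,0,0,0,0],[-0.016,0,0,0,0,0],[-0.022,0,0,0,0,0],[-0.026,0,0,0,0,0],[-0.026,0,0,0,0,0]]'; for i in 1 2; do :; done; python3 drive.py '[[-0.001,0,0,0,0,0],[-0.002,0,0,0,0,0],[-0.003,0,0,0,0,0],[-0.003,0,0,0,0,0]]'
python3 - <<'E'
from h import *
delta(rk(-101,-56,19),RK)
import cv2
p,d=arm.snapshot("wrist");q,e=arm.snapshot("scene")
o=np.zeros((480,800,3),np.uint8);o[:360,:480]=cv2.resize(p,(480,360));o[:,480:]=cv2.resize(q[220:340,385-20:465-20],(320,480))
cv2.imwrite("pics/w4.png",o[...,::-1])
E
```

```text
t: 8.8
eef_pos: [0.4115, -0.2456, 0.0774]
ee_rot: [0.708, 0.693, 0.1, -0.097]
contact_force: [-0.5, -0.2, -0.0]
width: 0.0004
grasp_force: 0.0
t: 9.2
eef_pos: [0.4115, -0.2481, 0.0767]
ee_rot: [0.708, 0.693, 0.1, -0.097]
contact_force: [-0.5, 0.8, -0.4]
width: 0.0003
grasp_force: 0.0
t 9.2 shift [-0.004  -0.0003  0.0015] rot [0.001 0.    0.002]
```

View pics/w4.png

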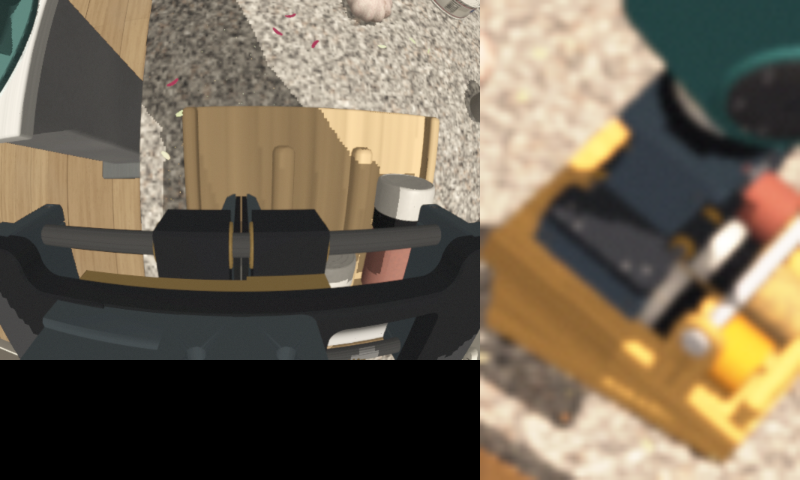

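The scene crop shows the orange jar under the rail at about (740,360), close to the stop. The gripper is clear of the ears. I'll push the last few millimetres by force.

```bash
python3 drive.py '[[-0.001,0,0,0,0,0],[-0.002,0,0,0,0,0],[-0.002,0,0,0,0,0]]'|grep -E 'pos|contact'; python3 drive.py '[[-0.001,0,0,0,0,0],[-0.0015,0,0,0,0,0],[-0.0015,0,0,0,0,0]]'|grep -E 'pos|contact'
```

```text
eef_pos: [0.4115, -0.2502, 0.0761]
contact_force: [-0.8, 0.2, 0.3]
eef_pos: [0.4114, -0.2515, 0.0757]
contact_force: [0.2, 0.0, 0.3]
```

```bash
python3 drive.py '[[-0.001,0,0,0,0,0],[-0.0015,0,0,0,0,0],[-0.0015,0,0,0,0,0]]'|grep -E 'pos|contact'
```

```text
eef_pos: [0.4114, -0.253, 0.0753]
contact_force: [0.1, -0.5, 0.6]
```

```bash
python3 drive.py '[[-0.001,0,0,0,0,0],[-0.0015,0,0,0,0,0],[-0.0015,0,0,0,0,0]]'|grep -E 'pos|contact'
```

```text
eef_pos: [0.4112, -0.2533, 0.075]
contact_force: [2.0, 10.1, 5.9]
```

```bash
python3 drive.py '[[-0.001,0,0,0,0,0],[-0.0015,0,0,0,0,0],[-0.0015,0,0,0,0,0]]'|grep -E 'pos|contact'
```

```text
eef_pos: [0.4111, -0.2534, 0.0749]
contact_force: [4.4, 21.8, 16.3]
```

```bash
python3 drive.py '[[-0.001,0,0,0,0,0],[-0.0015,0,0,0,0,0],[-0.0015,0,0,0,0,0]]'|grep -E 'pos|contact'
```

```text
eef_pos: [0.411, -0.2535, 0.0749]
contact_force: [6.8, 34.6, 26.9]
```

Firm stop, with force building at rack x≈-99.5, so the base is against the stop. I'll back off and move to the halfway lane.

```bash
python3 drive.py '[[0.01,0,0,0,0,0],[0.03,0,-0.02,0,0,0],[0.05,0.02,-0.06,0,0,0],[0.07,0.06,-0.07,0,0,0],[0.07,0.1,-0.07,0,0,0]]'; python3 drive.py '[[0,0,0,0,0,0]]'
python3 - <<'E'
from h import *
import cv2
delta(rk(-165,55,19),RK)
q,e=arm.snapshot("top")
p,d=arm.snapshot("wrist")
o=np.zeros((550,800,3),np.uint8);o[:,:525]=cv2.resize(q[190:300,375:480],None,fx=5,fy=5,interpolation=cv2.INTER_CUBIC);o[:206,525:]=cv2.resize(p,(275,206))
cv2.imwrite("pics/t5.png",o[...,::-1])
E
```

```text
t: 11.6
eef_pos: [0.5143, -0.2109, 0.1638]
ee_rot: [0.707, 0.693, 0.101, -0.095]
contact_force: [-0.6, -0.9, 0.1]
width: 0.0004
grasp_force: 0.0
t: 11.7
eef_pos: [0.5163, -0.2117, 0.1621]
ee_rot: [0.707, 0.694, 0.101, -0.095]
contact_force: [-1.2, 0.8, -0.2]
width: 0.0004
grasp_force: 0.0
t 11.7 shift [-0.0009  0.0065  0.0728] rot [0.004 0.002 0.005]
```

View pics/t5.png

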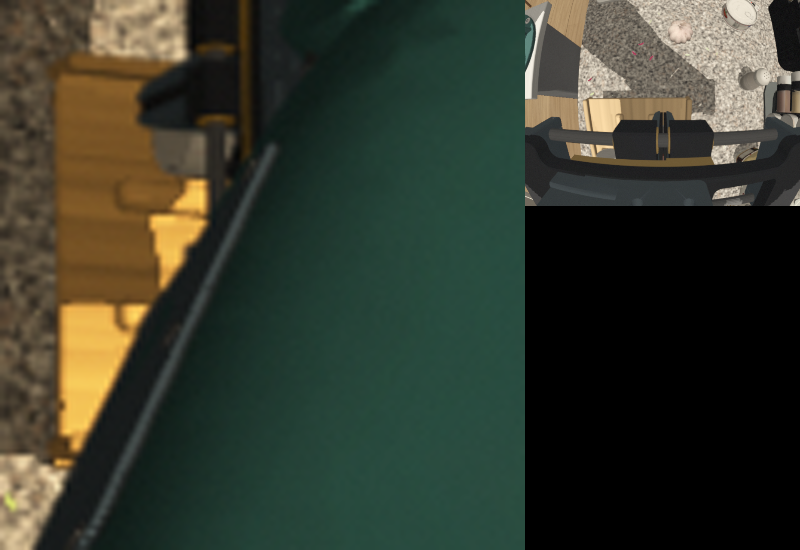

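The fingers are above the far lane, just upslope of the halfway jar's cap at about (185,140). The rest is hidden by the arm. I'll lower and push.

```bash
python3 drive.py '[[0.002,0.0065,0.02,0,0,0.005],[0.002,0.0065,0.045,0,0,0.005],[0.002,0.0065,0.065,0,0,0.005],[0.002,0.0065,0.073,0,0,0.005],[0.002,0.0065,0.073,0,0,0.005]]'; python3 drive.py '[[-0.01,0,0,0,0,0],[-0.025,0,0,0,0,0],[-0.04,0,0,0,0,0],[-0.05,0,0,0,0,0],[-0.05,0,0,0,0,0]]'
python3 - <<'E'
from h import *
delta(rk(-99.5,56,19),RK)
E
```

```text
t: 12.3
eef_pos: [0.5179, -0.1892, 0.0903]
ee_rot: [0.71, 0.691, 0.1, -0.098]
contact_force: [0.4, 0.1, 1.2]
width: 0.0002
grasp_force: 0.0
t: 12.8
eef_pos: [0.5179, -0.2392, 0.0771]
ee_rot: [0.71, 0.69, 0.1, -0.097]
contact_force: [-0.1, 0.6, 0.1]
width: 0.0003
grasp_force: 0.0
t 12.8 shift [-0.0166  0.0056 -0.0013] rot [ 0.001  0.    -0.004]
```

```bash
python3 drive.py '[[0.004,0,0,0,0,0],[0.004,0.005,0,0,0,0],[-0.004,0.005,0,0,0,0],[-0.009,0.005,0,0,0,0],[-0.011,0.005,0,0,0,0]]'|grep -E 'pos|contact'; python3 drive.py '[[-0.001,0,0,0,0,0],[-0.002,0,0,0,0,0],[-0.002,0,0,0,0,0]]'|grep -E 'pos|contact'; python3 drive.py '[[-0.001,0,0,0,0,0],[-0.002,0,0,0,0,0],[-0.002,0,0,0,0,0]]'|grep -E 'pos|contact';  python3 -c "
from h import *
delta(rk(-99.5,56,19),RK)"
```

```text
eef_pos: [0.5227, -0.2488, 0.0742]
contact_force: [1.2, -0.3, 0.5]
eef_pos: [0.5226, -0.2503, 0.0738]
contact_force: [-0.4, 0.6, -0.1]
eef_pos: [0.5226, -0.2522, 0.0733]
contact_force: [-0.5, 0.6, -0.6]
t 13.9 shift [-0.0032  0.0005 -0.0014] rot [ 0.001  0.    -0.003]
```

```bash
python3 drive.py '[[-0.001,0,0,0,0,0],[-0.002,0,0,0,0,0],[-0.002,0,0,0,0,0]]'|grep -E 'pos|contact'
```

```text
eef_pos: [0.5225, -0.2537, 0.0727]
contact_force: [1.2, 4.8, 1.1]
```

```bash
python3 drive.py '[[-0.001,0,0,0,0,0],[-0.0015,0,0,0,0,0],[-0.0015,0,0,0,0,0]]'|grep -E 'pos|contact'
```

```text
eef_pos: [0.5224, -0.254, 0.0725]
contact_force: [2.3, 13.9, 6.6]
```

```bash
python3 drive.py '[[-0.001,0,0,0,0,0],[-0.0015,0,0,0,0,0],[-0.0015,0,0,0,0,0]]'|grep -E 'pos|contact'
```

```text
eef_pos: [0.5224, -0.2542, 0.0724]
contact_force: [4.1, 24.8, 12.0]
```

The stop is reached here too. I'll retreat well clear and check.

```bash
python3 drive.py '[[0.012,0,0,0,0,0],[0.03,0,-0.03,0,0,0],[0.06,0,-0.07,0,0,0],[0.1,0,-0.09,0,0,0],[0.15,0,-0.09,0,0,0]]'; python3 drive.py '[[0.045,0,0,0,0,0],[0.09,0,0,0,0,0],[0.135,0,0,0,0,0],[0.18,0,0,0,0,0],[0.22,0,0,0,0,0]]'|grep pos;python3 drive.py '[[0,0,0,0,0,0],[0,0,0,0,0,0]]'
python3 - <<'E'
from h import *
import cv2
q,d=arm.snapshot("top");np.save("pics/top6.npy",d)
p,e=arm.snapshot("scene")
o=np.zeros((550,800,3),np.uint8);o[:,:525]=cv2.resize(q[190:300,375:480],None,fx=5,fy=5,interpolation=cv2.INTER_CUBIC);o[:275,525:]=cv2.resize(p[235:335,365:465],(275,275))
cv2.imwrite("pics/t6.png",o[...,::-1])
Ti=np.linalg.inv(T)
c=arm.calibration("top")
v,u=np.mgrid[190:300,375:480];z=d[190:300,375:480]
P=np.stack([(u-c["cx"])/c["fx"]*z,-(v-c["cy"])/c["fy"]*z,-z,np.ones_like(z)],-1)@(Ti@np.linalg.inv(c["camera_from_world"])).T
x,y,h=P[...,0]*1e3,P[...,1]*1e3,P[...,2]*1e3
for L in(56,0,-56):
    m=(abs(y-L)<12)&(h>30)&(h<48)&(x<-55)
    print(L,"cap end x",np.percentile(x[m],[2,10]).round(1),"top h",np.percentile(h[m],90).round(1),"y at cap",y[m&(x<-65)].mean().round(1))
E
```

```text
t: 15.3
eef_pos: [0.527, -0.1382, 0.203]
ee_rot: [0.71, 0.69, 0.101, -0.095]
contact_force: [0.7, 0.4, -1.6]
width: 0.0005
grasp_force: 0.0
eef_pos: [0.5309, 0.0756, 0.2615]
t: 16.0
eef_pos: [0.5311, 0.0742, 0.2608]
ee_rot: [0.709, 0.692, 0.1, -0.097]
contact_force: [0.6, -0.3, 0.4]
width: 0.0005
grasp_force: 0.0
56 cap end x [-85.5 -84.6] top h 42.5 y at cap 55.5
0 cap end x [-85.2 -83.5] top h 41.9 y at cap -0.3
-56 cap end x [-84.8 -83.5] top h 42.8 y at cap -56.1
```

View pics/t6.png

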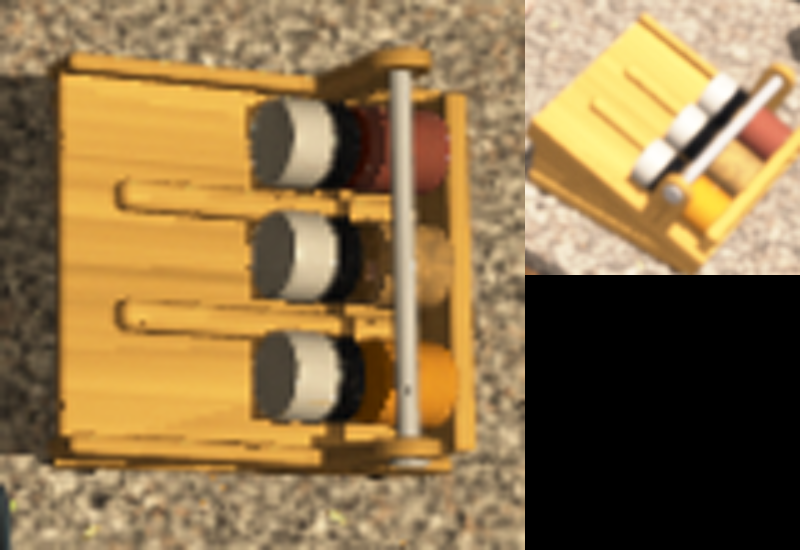

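All three jars lie level against the stop, with their cap ends at u≈250 in the crop and a measured rack x≈-85 mm. They are centred in their lanes, and the robot is clear.

```bash
python3 -c "
from rig import arm
print(arm.job_done())"
```

```text
the job is handed in; nothing more can be done
None
```

The job is handed in at about 16 s: the last images show both jars home against the stop with caps up the slope, the already-home jar in place and the robot clear; no verdict was returned, and I did not re-image the onions, which the arm stayed clear of.

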